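# Snap the tabs of a food box lid shut

### The job

Two glass food boxes with clip lids stand on the worktop. Press down the four tabs of the longer, oblong box one after the other until every one is engaged, lying flat on the lid, leaving that box standing where it is. The small square box is still to be filled: leave it alone.

Things in the scene. Friction and masses are not known exactly. Their poses are not given: they have to be found in the camera images.
- long_box: the oblong food box, clear glass, white lid already on: lid 130 mm along the box's x, 190 mm along its y, 74 mm above the worktop; loose, 1.3 kg. Origin: centre of its underside, z up. In the middle of each of the 4 lid edges a grey snap tab, 60 mm wide along the edge, 32 mm long, hinged 22 mm inside the edge, at 72 mm height, points outward. Press it above the lid edge, 22 mm from its hinge
- long_box_tab_a (a joint): angle (rad) of the tab on the box's +x edge: 0.55 to 0.75 open (slopes up and outward, outer end 90 to 95 mm above the worktop), 0 flat (its top 74 mm above the worktop). Hinge line at x = +43 mm, place to press at x = +65, y = 0 mm in the box frame. A stiff hinge: pressing takes 2 to 4 N and it stays where it is left, so press to the stop
- long_box_tab_b (a joint): angle (rad) of the tab on the box's +y edge: 0.55 to 0.75 open (slopes up and outward, outer end 90 to 95 mm above the worktop), 0 flat (its top 74 mm above the worktop). Hinge line at y = +73 mm, place to press at x = 0, y = +95 mm in the box frame. A stiff hinge: pressing takes 2 to 4 N and it stays where it is left, so press to the stop
- long_box_tab_c (a joint): angle (rad) of the tab on the box's -x edge: 0.55 to 0.75 open (slopes up and outward, outer end 90 to 95 mm above the worktop), 0 flat (its top 74 mm above the worktop). Hinge line at x = -43 mm, place to press at x = -65, y = 0 mm in the box frame. A stiff hinge: pressing takes 2 to 4 N and it stays where it is left, so press to the stop
- long_box_tab_d (a joint): angle (rad) of the tab on the box's -y edge: 0.55 to 0.75 open (slopes up and outward, outer end 90 to 95 mm above the worktop), 0 flat (its top 74 mm above the worktop). Hinge line at y = -73 mm, place to press at x = 0, y = -95 mm in the box frame. A stiff hinge: pressing takes 2 to 4 N and it stays where it is left, so press to the stop
- square_box: the small food box, of the same make, glass with a white lid 120 by 120 mm and equally high, its four grey tabs (50 mm wide) also open; to be left alone. Origin: centre of its underside; z up

How it is judged:
By the outcome, as a careful person would: the job done as asked, in the order asked, and still so for the second after the job is handed in, with the robot touching nothing.
It also fails if it takes over 46 s, if anything falls off the work surface, if the arm or the gripper's body presses on something with over 40 N, if the wrist force passes 120 N, or if a joint passes its speed limit or range.

### The arm

A 6-joint arm with a two-finger parallel gripper is mounted at the origin on a cart in front of the work surface, level with it; the furniture and walls round the work are solid. World frame = base frame: x ahead of the robot, y to its left, z up, the work surface at z = 0. Lengths are in mm, angles in rad, forces in N, time in s.
With the tool pointing down it reaches from about 300 to 750 mm from the base axis. Payload 8.5 kg.
Tool frame: the origin (TCP) lies at the very end of the fingers, on their centre line; the grasp point (between the pads) lies 19 mm behind it; z points along the fingers, y is the direction in which the jaws open and shut (so a half turn about z gives the same grasp; the last joint's range is limited). The gripper opens to 85 mm and grips with 20 to 120 N. Pads are 22 mm wide; open, the fingers measure 114 mm over their backs; the gripper's body (76 mm by 85 mm) begins 54 mm behind the grasp point. The pads swing forward as they close: fully open they stand 13 mm farther back than shut.
Start: joints at [1.067, 0.381, 1.297, -0, 1.464, -0.215], TCP at [156.633, 527.206, 231.322] pointing down, gripper open.
Joint ranges: [-3.11, 3.11], [-0.89, 2.33], [0.22, 2.48], [-1.42, 4.56], [0.17, 2.85], [-2.88, 2.88]. Speed limits (rad/s): [2.39, 2.39, 3.14, 3.14, 3.14, 3.14].

### API

Orientations are given as a 3x3 rotation matrix whose columns are the frame's x, y, z axes.
In Python, from rig import status, viewer, arm gives the robot as it stands. The module is installed in compiled form; this text tells all that it offers.
- The arm moves only by the shell command python3 -m inch 'ROWS' [FORCE]. ROWS is JSON, a list that holds one entry, the list of rows, each a list of 7 numbers: the shift along the tool's x, y, z in units of 25 mm (1.0 is 25 mm), then the turn, a rotation vector about the tool's x, y, z in rad, then the opening, from -1 (shut) to 1 (fully open), so that 0 is half open. A call has 1 to 12 rows; each row is the pose to reach, as a shift and turn from the pose commanded when the call began, along the tool's axes at that moment; what a row does not reach only later rows make up. A row lasts 1/12 s, in which the tool goes at most 41.7 mm and 7.16 degrees, less where a joint would pass 70% of its speed; a pose out of reach is approached as far as the arm can. A call with a gripper value outside its range is refused whole. The fingers move at their own pace and stop on an object; FORCE is the grip in N (left out, the last holds). Time passes only in rows, so rows that repeat a pose let the fingers close. It gives the time, the measured TCP pose, the force and the opening at its end, in the units of the state.
- status.get_state(): the state, without advancing time (a new reading comes with each control period).
- viewer.capture(name): name is "scene" or "top"; returns a dict with "pixels" (400x640x3 uint8, red, green, blue), "vfov" (degrees; the focal length in pixels is half the picture's height over the tangent of half this angle, whatever the lens; pixels are square), "cx", "cy" (the principal point, pixels), "k1" (the pictures are not rectified: a ray, as slopes to the right and down, at radius r is drawn at 1 + k1 r^2 times it, then the intrinsics apply), "pose" (4x4, takes a point from camera to world coordinates). Camera axes: x right, y down, z forward; pixel columns grow to the right and rows downward; lengths in mm; the calibration is good to about 2 mm. A picture is of the moment at which its call begins. There is no depth.
- arm.sign_off(): hands the job in, once; it reports no verdict.
The state is a dict: "t": time; "joint_positions": joint angles; "qd": joint speeds; "effort": joint torques, N m; "ee_pos": TCP position; "orientation": TCP orientation; "force": force on the tool from outside, world axes, zero at the start; "ft_torque": the same for the moment, N m; "width": finger opening in mm.
Only numpy, scipy, OpenCV 4.12 (cv2) and the standard library are available. Lean on these libraries where they do the work, as an engineer would, in place of code of your own. Each camera call takes 0.05 s, during which the arm holds its last target. There are 200 camera calls.

## Working session

There is one attempt and no reset: what is moved stays moved. The work goes in short steps, Python scripts to look and compute and a shell command to move; the robot and the scene stay as the last step left them, time stands still between calls to the robot, and variables do not carry over. Pictures are saved under pics/ and viewed, about 8 in all and at most 12, crops included, and the job is handed in when it is done.

```bash
mkdir -p pics
python3 - <<'E'
from rig import status, viewer
import cv2,pickle,numpy as np
for n in("top","scene"):
    c=viewer.capture(n); pickle.dump(c,open(n+".pkl","wb"))
    cv2.imwrite(f"pics/{n}0.png",c["pixels"][:,:,::-1])
    print(n,c["vfov"],c["cx"],c["cy"],c["k1"],np.round(c["pose"],3).tolist())
s=status.get_state();print(s["t"],s["ee_pos"],s["orientation"],s["force"],s["width"])
E
```

```text
top 57.66313330821451 313.4540254901952 199.51793780395488 -0.05474025327049554 [[0.029, -0.998, 0.048, 450.261], [-0.999, -0.027, 0.034, -95.929], [-0.033, -0.049, -0.998, 911.716], [0.0, 0.0, 0.0, 1.0]]
scene 45.03817506778952 318.5898983663744 199.20454437181485 -0.07869092058250132 [[-0.717, -0.514, 0.471, 71.214], [-0.697, 0.548, -0.463, 332.35], [-0.02, -0.66, -0.751, 737.269], [0.0, 0.0, 0.0, 1.0]]
0.1 [156.50971827 527.00570353 230.79979936] [[-9.58600148e-01  2.84754958e-01 -6.08329178e-04]
 [ 2.84755481e-01  9.58599553e-01 -1.10139099e-03]
 [ 2.69517531e-04 -1.22901864e-03 -9.99999208e-01]] [-0.65169735 -0.42046731 -0.34591545] 85.55553943247669
```

View pics/top0.png

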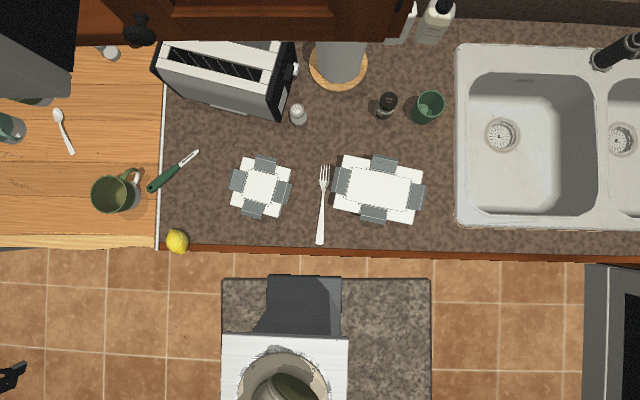

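View pics/scene0.png

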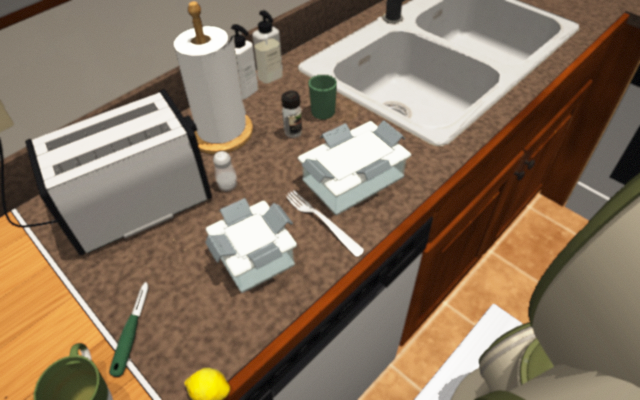

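The top view shows the oblong box at about (379,190) and the square box at (261,187). A fork lies between them. The scene view shows both boxes with all their tabs open. Next I'll measure the white lid.

```bash
cat > h.py <<'E'
import numpy as np,cv2
def ray(c,uv):
    f=200/np.tan(np.radians(c["vfov"]/2)); K=np.array([[f,0,c["cx"]],[0,f,c["cy"]],[0,0,1.]])
    p=cv2.undistortPoints(np.float64(uv).reshape(-1,1,2),K,np.array([c["k1"],0,0,0,0.]) )[:,0]
    return c["pose"][:3,3],np.c_[p,np.ones(len(p))]@c["pose"][:3,:3].T
def onplane(c,uv,z):
    o,d=ray(c,uv); return o+d*((z-o[2])/d[:,2])[:,None]
def proj(c,P):
    f=200/np.tan(np.radians(c["vfov"]/2)); K=np.array([[f,0,c["cx"]],[0,f,c["cy"]],[0,0,1.]])
    T=np.linalg.inv(c["pose"]); return cv2.projectPoints(np.float64(P),cv2.Rodrigues(T[:3,:3])[0],T[:3,3],K,np.array([c["k1"],0,0,0,0.]))[0][:,0]
E
cat > m.py <<'E'
from h import *
import pickle
def measure(c,roi,n=''):
    x0,y0,x1,y1=roi; hsv=cv2.cvtColor(c["pixels"],cv2.COLOR_RGB2HSV)
    m=((hsv[...,2]>200)&(hsv[...,1]<30)).astype(np.uint8); k=np.zeros_like(m);k[y0:y1,x0:x1]=1; m*=k
    v,u=np.nonzero(m); P=onplane(c,np.c_[u,v],74)[:,:2]
    r=cv2.minAreaRect(P.astype(np.float32)); print(n,len(u),np.round(r[0],1),np.round(r[1],1),round(r[2],2)); print(np.round(cv2.boxPoints(r),1).tolist())
    return r
if __name__=="__main__":
    t=pickle.load(open("top.pkl","rb"));s=pickle.load(open("scene.pkl","rb"))
    measure(t,(328,145,435,232),"long top"); measure(s,(298,118,412,195),"long scene"); measure(t,(225,148,298,225),"sq")
    for c,n,b in((t,"top",(325,145,435,235)),(s,"scene",(290,110,420,215))):
        x0,y0,x1,y1=b; cv2.imwrite(f"pics/{n}c.png",cv2.resize(c["pixels"][y0:y1,x0:x1,::-1],None,fx=6,fy=6,interpolation=2)[:600,:800])
E
python3 m.py
```

```text
long top 3292 [ 521.2 -200.8] [213.3 127. ] 79.56
[[439.3999938964844, -294.20001220703125], [564.2999877929688, -317.20001220703125], [603.0, -107.4000015258789], [478.1000061035156, -84.4000015258789]]
long scene 3273 [ 509.1 -245.6] [264.3 129.5] 79.68
[[421.70001220703125, -364.0], [549.0999755859375, -387.20001220703125], [596.5, -127.30000305175781], [469.0, -104.0999984741211]]
sq 1568 [517.4  58.2] [117.5 116.8] 76.44
[[446.79998779296875, 14.800000190734863], [560.2999877929688, -12.600000381469727], [587.9000244140625, 101.5999984741211], [474.3999938964844, 129.0]]
```

View pics/topc.png

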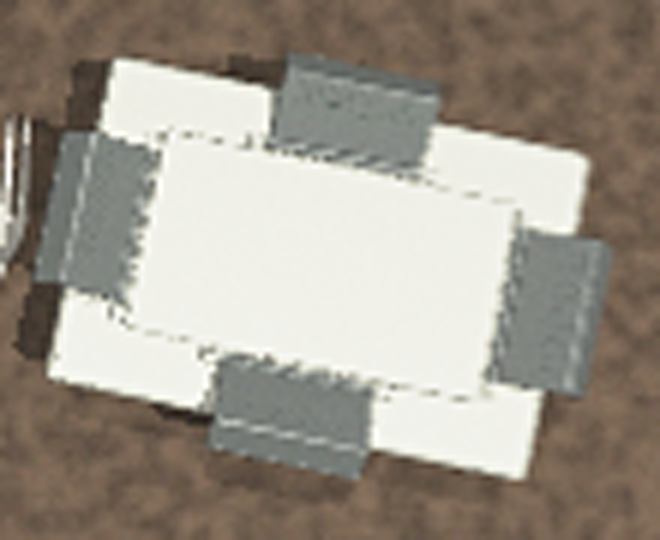

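The crop shows the four lid corners at about (117,58), (590,155), (525,480) and (48,378). The fork at the left edge is contaminating the mask, so I'll keep only the largest contour in each view.

```bash
cat > m2.py <<'E'
from m import *
t=pickle.load(open("top.pkl","rb"));s=pickle.load(open("scene.pkl","rb"))
q=np.array([[117,58],[590,155],[525,480],[48,378]])/6+[325,145]-.4
P=onplane(t,q,74)[:,:2]; print("hand",P.round(1).tolist(),P.mean(0).round(1),np.linalg.norm(P-np.roll(P,1,0),axis=1).round(1), np.degrees(np.arctan2(*(P[0]-P[1]+P[3]-P[2])[::-1])).round(2))
for c,b,n in((t,(328,145,435,232),"top"),(s,(298,118,412,195),"scene")):
    hsv=cv2.cvtColor(c["pixels"],cv2.COLOR_RGB2HSV); m=((hsv[...,2]>190)&(hsv[...,1]<30)).astype(np.uint8)
    x0,y0,x1,y1=b; k=np.zeros_like(m);k[y0:y1,x0:x1]=1; m*=k
    cs=max(cv2.findContours(m,cv2.RETR_EXTERNAL,cv2.CHAIN_APPROX_NONE)[0],key=cv2.contourArea)
    P=onplane(c,cs[:,0],74)[:,:2].astype(np.float32); r=cv2.minAreaRect(P); print(n,np.round(r[0],1),np.round(r[1],1),round(r[2],2))
E
python3 m2.py
```

```text
hand [[597.4, -135.4], [564.5, -318.1], [439.0, -295.1], [472.9, -112.0]] [ 518.4 -215.2] [126.6 185.7 127.5 186.2] 79.65
top [ 518.7 -214.5] [186.2 127. ] 79.5
scene [ 515.4 -208.2] [188.4 130.5] 79.67
```

The hand-picked corners and the contour in the top view agree: centre about (518.5, -215), yaw about -10.4°. The scene view is within 7 mm. I'll use (518, -213.5), close the fingers and move above tab a, then check visually.

```bash
cat > d.py <<'E'
import sys,numpy as np
from rig import status
C=np.array([518,-213.5]);w=np.radians(-10.4);X=np.array([np.cos(w),np.sin(w)]);Y=np.array([-X[1],X[0]])
T=dict(a=C+65*X,b=C+95*Y,c=C-65*X,d=C-95*Y)
if __name__=="__main__":
    s=status.get_state();R=np.array(s["orientation"]);p=np.array(s["ee_pos"])
    print("t",s["t"],"p",p.round(1),"F",np.round(s["force"],1),"w",round(s["width"],1),"tool y deg",np.degrees(np.arctan2(R[1,1],R[0,1])).round(1))
    for k in sys.argv[2:]: print(k,T[k].round(1),(R.T@(np.r_[T[k],float(sys.argv[1])]-p)/25).round(2))
E
python3 -m inch '[[[-12.4,-12,0,0,0,-0.1,-1],[-12.4,-12,0,0,0,-0.1,-1],[-12.4,-12,0,0,0,-0.1,-1],[-12.4,-12,0,0,0,-0.1,-1],[-12.4,-12,0,0,0,-0.1,-1],[-12.4,-12,0,0,0,-0.1,-1],[-12.4,-12,0,0,0,-0.1,-1],[-12.4,-12,0,0,0,-0.1,-1],[-12.4,-12,0,0,0,-0.1,-1],[-12.4,-12,0,0,0,-0.1,-1],[-12.4,-12,0,0,0,-0.1,-1],[-12.4,-12,0,0,0,-0.1,-1]]]' 40; python3 d.py 140 a
```

```text
t: 1.1
ee_pos: [369.8, 148.8, 231.1]
orientation: [[-0.981, 0.192, -0.0], [0.192, 0.981, -0.001], [0.0, -0.001, -1.0]]
force: [0.2, -0.2, 0.6]
width: 0.1
t 1.1 p [369.8 148.8 231.1] F [ 0.2 -0.2  0.6] w 0.1 tool y deg 78.9
a [ 581.9 -225.2] [-11.21 -13.05   3.65]
```

```bash
python3 -m inch '[[[-11.2,-13.05,0,0,0,0,-1],[-11.2,-13.05,0,0,0,0,-1],[-11.2,-13.05,0,0,0,0,-1],[-11.2,-13.05,0,0,0,0,-1],[-11.2,-13.05,0,0,0,0,-1],[-11.2,-13.05,0,0,0,0,-1],[-11.2,-13.05,0,0,0,0,-1],[-11.2,-13.05,0,0,0,0,-1],[-11.2,-13.05,0,0,0,0,-1],[-11.2,-13.05,4.6,0,0,0,-1],[-11.2,-13.05,4.6,0,0,0,-1],[-11.2,-13.05,4.6,0,0,0,-1]]]'; python3 d.py 100 a
python3 - <<'E'
from rig import viewer
import cv2
for n in("top","scene"): cv2.imwrite(f"pics/{n}1.png",viewer.capture(n)["pixels"][:,:,::-1])
im=cv2.imread("pics/scene1.png")[80:250,240:460]; cv2.imwrite("pics/s1.png",cv2.resize(im,None,fx=3.5,fy=3.5,interpolation=2))
E
```

```text
t: 2.1
ee_pos: [582.2, -220.5, 116.8]
orientation: [[-0.982, 0.187, 0.0], [0.187, 0.982, 0.0], [-0.0, 0.0, -1.0]]
force: [0.5, -0.5, 0.3]
width: 0.4
t 2.1 p [ 582.2 -220.5  116.8] F [ 0.5 -0.5  0.3] w 0.4 tool y deg 79.2
a [ 581.9 -225.2] [-0.02 -0.19  0.67]
```

View pics/s1.png

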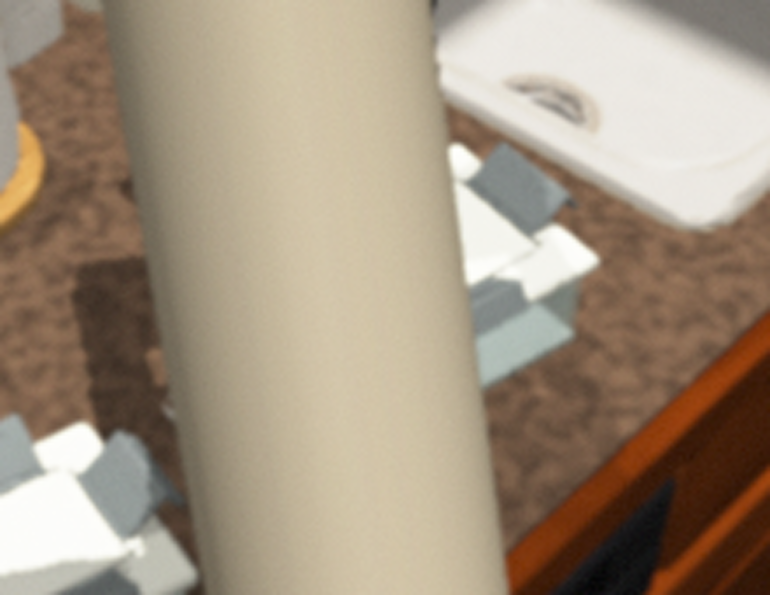

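The arm hides the tool, but the far tab d and the near corner of the lid can still be seen. I'll press tab a by feel.

```bash
python3 -m inch '[[[0,-0.05,0.6,0,0,0,-1],[0,-0.05,0.8,0,0,0,-1],[0,-0.05,1.0,0,0,0,-1],[0,-0.05,1.2,0,0,0,-1],[0,-0.05,1.35,0,0,0,-1],[0,-0.05,1.5,0,0,0,-1],[0,-0.05,1.6,0,0,0,-1],[0,-0.05,1.6,0,0,0,-1]]]'; python3 d.py 72 a
```

```text
t: 2.87
ee_pos: [581.3, -221.9, 78.4]
orientation: [[-0.982, 0.188, -0.0], [0.188, 0.982, 0.0], [0.0, 0.0, -1.0]]
force: [-0.2, -0.1, -0.3]
width: -0.0
t 2.8667 p [ 581.3 -221.9   78.4] F [-0.2 -0.1 -0.3] w -0.0 tool y deg 79.2
a [ 581.9 -225.2] [-0.05 -0.13  0.25]
```

```bash
python3 -m inch '[[[0,-0.1,0.1,0,0,0,-1],[0,-0.1,0.2,0,0,0,-1],[0,-0.1,0.25,0,0,0,-1],[0,-0.1,0.25,0,0,0,-1]]]'; python3 d.py 72 a
```

```text
t: 3.2
ee_pos: [581.0, -224.8, 74.2]
orientation: [[-0.982, 0.188, 0.001], [0.188, 0.982, -0.001], [-0.001, -0.001, -1.0]]
force: [-3.6, 2.6, 14.4]
width: 0.0
t 3.2 p [ 581.  -224.8   74.2] F [-3.6  2.6 14.4] w 0.0 tool y deg 79.2
a [ 581.9 -225.2] [-0.04 -0.01  0.09]
```

Run:
```python
from rig import viewer
import cv2
c=viewer.capture("top")["pixels"][:,:,::-1]
cv2.imwrite("pics/t2.png",cv2.resize(c[120:240,310:470],None,fx=5,fy=5,interpolation=2))
```

```text
(no output)
```

View pics/t2.png

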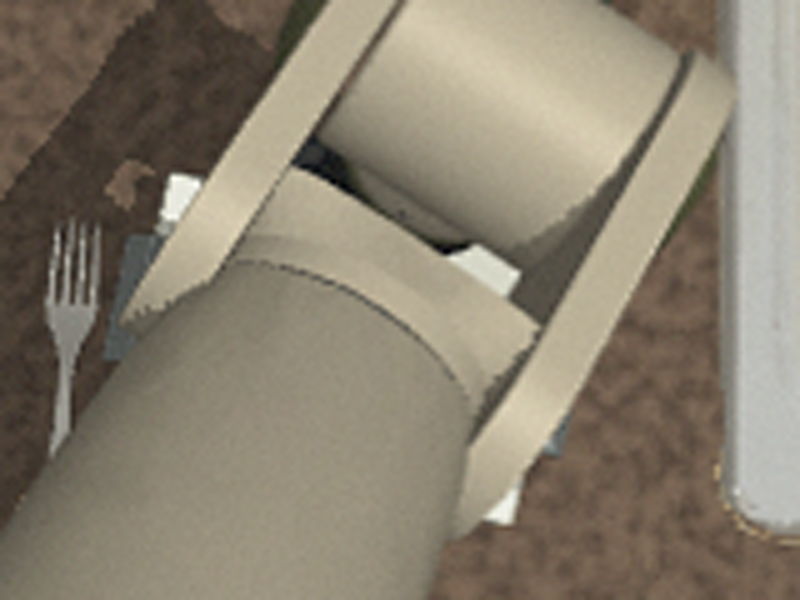

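The top view shows the arm over the box, and the box seems unmoved. The force rose to 14 N at z = 74.2, which matches the stop. I'll lift and move above tab b.

```bash
python3 -m inch '[[[0,0,-0.6,0,0,0,-1],[0,0,-1.7,0,0,0,-1],[0,0,-1.7,0,0,0,-1],[2.6,3.6,-1.7,0,0,0,-1],[2.6,3.6,-1.7,0,0,0,-1],[2.6,3.6,-1.7,0,0,0,-1],[2.6,3.6,-1.7,0,0,0,-1],[2.6,3.6,-1.7,0,0,0,-1],[2.6,3.6,-1.7,0,0,0,-1]]]'; python3 d.py 74 b
```

```text
t: 4.0
ee_pos: [534.3, -124.5, 114.7]
orientation: [[-0.982, 0.188, 0.0], [0.188, 0.982, -0.001], [-0.0, -0.0, -1.0]]
force: [0.3, -0.9, 0.2]
width: -0.4
t 4.0 p [ 534.3 -124.5  114.7] F [ 0.3 -0.9  0.2] w -0.4 tool y deg 79.2
b [ 535.1 -120.1] [0.   0.18 1.63]
```

```bash
python3 -m inch '[[[0,0.15,0.6,0,0,0,-1],[0,0.15,0.9,0,0,0,-1],[0,0.15,1.15,0,0,0,-1],[0,0.15,1.35,0,0,0,-1],[0,0.15,1.5,0,0,0,-1],[0,0.15,1.6,0,0,0,-1],[0,0.15,1.7,0,0,0,-1],[0,0.15,1.78,0,0,0,-1],[0,0.15,1.78,0,0,0,-1],[0,0.15,1.78,0,0,0,-1]]]'; python3 d.py 74 b
```

```text
t: 4.83
ee_pos: [535.0, -120.5, 73.8]
orientation: [[-0.982, 0.187, 0.003], [0.187, 0.982, -0.002], [-0.003, -0.001, -1.0]]
force: [-9.5, 3.5, 32.6]
width: -0.1
t 4.8333 p [ 535.  -120.5   73.8] F [-9.5  3.5 32.6] w -0.1 tool y deg 79.2
b [ 535.1 -120.1] [-0.    0.02 -0.01]
```

```bash
python3 -m inch '[[[0,0,-0.3,0,0,0,-1],[0,0,-1.75,0,0,0,-1],[0,0,-1.75,0,0,0,-1],[2.6,-3.8,-1.75,0,0,0,-1],[2.6,-3.8,-1.75,0,0,0,-1],[2.6,-3.8,-1.75,0,0,0,-1],[2.6,-3.8,-1.75,0,0,0,-1],[2.6,-3.8,-1.75,0,0,0,-1],[2.6,-3.8,-1.75,0,0,0,-1]]]'; python3 d.py 74 c
python3 - <<'E'
from rig import viewer
import cv2
for n in("top","scene"):
    cv2.imwrite(f"pics/{n}3.png",viewer.capture(n)["pixels"][:,:,::-1])
a=cv2.imread("pics/top3.png")[130:240,310:450];b=cv2.imread("pics/scene3.png")[100:210,290:430]
cv2.imwrite("pics/both3.png",cv2.resize(cv2.hconcat([a,b]),None,fx=2.8,fy=2.8,interpolation=2))
E
```

```text
t: 5.58
ee_pos: [453.3, -201.4, 114.2]
orientation: [[-0.982, 0.188, 0.001], [0.188, 0.982, -0.0], [-0.001, -0.0, -1.0]]
force: [-0.3, 0.2, -0.3]
width: 0.3
t 5.5833 p [ 453.3 -201.4  114.2] F [-0.3  0.2 -0.3] w 0.3 tool y deg 79.2
c [ 454.1 -201.8] [-0.03 -0.01  1.61]
```

View pics/both3.png

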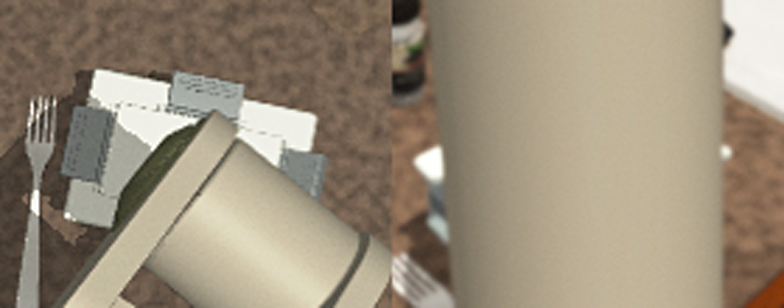

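The top view shows tabs a (near 208,92 in the crop) and b (near 90,143) lying flat at the lid edge, and the box hasn't moved noticeably. Next are c and then d, pressed a little more gently.

```bash
python3 -m inch '[[[0,0,0.6,0,0,0,-1],[0,0,0.9,0,0,0,-1],[0,0,1.15,0,0,0,-1],[0,0,1.35,0,0,0,-1],[0,0,1.5,0,0,0,-1],[0,0,1.6,0,0,0,-1],[0,0,1.68,0,0,0,-1],[0,0,1.71,0,0,0,-1],[0,0,1.71,0,0,0,-1],[0,0,1.71,0,0,0,-1]]]'; python3 d.py 74 c d
```

```text
t: 6.52
ee_pos: [453.1, -201.1, 73.7]
orientation: [[-0.982, 0.187, 0.002], [0.187, 0.982, -0.001], [-0.002, -0.001, -1.0]]
force: [-8.5, 6.4, 29.4]
width: -0.1
t 6.5167 p [ 453.1 -201.1   73.7] F [-8.5  6.4 29.4] w -0.1 tool y deg 79.2
c [ 454.1 -201.8] [-0.04 -0.02 -0.01]
d [ 500.9 -306.9] [-2.67 -3.8  -0.  ]
```

```bash
python3 -m inch '[[[0,0,-0.3,0,0,0,-1],[0,0,-1.7,0,0,0,-1],[0,0,-1.7,0,0,0,-1],[-2.65,-3.8,-1.7,0,0,0,-1],[-2.65,-3.8,-1.7,0,0,0,-1],[-2.65,-3.8,-1.7,0,0,0,-1],[-2.65,-3.8,-1.7,0,0,0,-1],[-2.65,-3.8,-1.7,0,0,0,-1],[-2.65,-3.8,-1.7,0,0,0,-1]]]'; python3 d.py 74 d
python3 -m inch '[[[0,0,0.6,0,0,0,-1],[0,0,0.9,0,0,0,-1],[0,0,1.15,0,0,0,-1],[0,0,1.35,0,0,0,-1],[0,0,1.5,0,0,0,-1],[0,0,1.6,0,0,0,-1],[0,0,1.66,0,0,0,-1],[0,0,1.69,0,0,0,-1],[0,0,1.69,0,0,0,-1],[0,0,1.69,0,0,0,-1]]]'; python3 d.py 74 d
```

```text
t: 7.27
ee_pos: [500.0, -306.5, 113.4]
orientation: [[-0.982, 0.188, -0.0], [0.188, 0.982, 0.001], [0.001, 0.001, -1.0]]
force: [0.4, 0.6, -0.2]
width: -0.2
t 7.2667 p [ 500.  -306.5  113.4] F [ 0.4  0.6 -0.2] w -0.2 tool y deg 79.2
d [ 500.9 -306.9] [-0.04 -0.01  1.58]
t: 8.1
ee_pos: [500.3, -307.0, 74.0]
orientation: [[-0.982, 0.187, 0.001], [0.187, 0.982, -0.001], [-0.001, -0.001, -1.0]]
force: [-5.8, 3.1, 19.9]
width: -0.1
t 8.1 p [ 500.3 -307.    74. ] F [-5.8  3.1 19.9] w -0.1 tool y deg 79.2
d [ 500.9 -306.9] [-0.02  0.   -0.  ]
```

```bash
python3 -m inch '[[[0,0,-0.3,0,0,0,-1],[0,0,-1.8,0,0,0,-1],[0,0,-4.5,0,0,0,-1],[0,0,-4.5,0,0,0,-1],[10.7,-7.9,-4.5,0,0,0,-1],[10.7,-7.9,-4.5,0,0,0,-1],[10.7,-7.9,-4.5,0,0,0,-1],[10.7,-7.9,-4.5,0,0,0,-1],[10.7,-7.9,-4.5,0,0,0,-1],[10.7,-7.9,-4.5,0,0,0,-1],[10.7,-7.9,-4.5,0,0,0,-1],[10.7,-7.9,-4.5,0,0,0,-1]]]'
python3 -m inch '[[[0,0,0,0,0,0,-1],[0,0,0,0,0,0,-1],[0,0,0,0,0,0,-1]]]'
python3 - <<'E'
from rig import viewer
import cv2,pickle
for n in("top","scene"):
    c=viewer.capture(n);pickle.dump(c,open(n+".pkl","wb"));cv2.imwrite(f"pics/{n}4.png",c["pixels"][:,:,::-1])
a=cv2.imread("pics/top4.png")[140:240,220:440];b=cv2.imread("pics/scene4.png")[100:300,195:415]
cv2.imwrite("pics/both4.png",cv2.resize(cv2.vconcat([a,b]),None,fx=2,fy=2,interpolation=2))
E
sed -i '/^q=/d;/^P=/d' m2.py; python3 m2.py
```

```text
t: 9.1
ee_pos: [198.6, -451.0, 184.2]
orientation: [[-0.982, 0.188, 0.0], [0.188, 0.982, 0.0], [-0.0, 0.0, -1.0]]
force: [0.4, -1.0, 0.1]
width: -0.1
t: 9.35
ee_pos: [200.7, -450.5, 184.0]
orientation: [[-0.982, 0.188, 0.0], [0.188, 0.982, 0.001], [-0.0, 0.001, -1.0]]
force: [0.5, -0.4, 0.7]
width: 0.0
top [ 518.6 -214.9] [187.1 127. ] 79.54
scene [ 515.8 -208.2] [188.9 131.2] 79.36
```

View pics/both4.png

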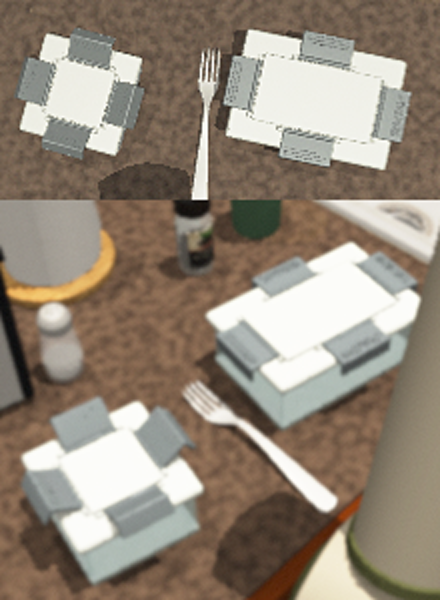

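All four long-box tabs lie flat. The long box hasn't moved, the square box's tabs are still open, and the robot is clear. I'll hand it in.

```bash
python3 -c "
from rig import arm,status
print(arm.sign_off(), status.get_state()['t'])"
```

```text
the job is handed in; nothing more can be done
the job is handed in; nothing more can be done
```

I pressed all four tabs of the oblong box to the stop with closed fingers, in the order a, b, c, d, and handed the job in at about 9.5 s. I used the top view for the box pose.

- **Stops:** each press ended with the fingertips at 73.7–74.2 mm, against the expected 74 mm. The upward forces on the tool there were about 14, 33, 29 and 20 N. Presses b and c came out firmer than I meant but well inside the 120 N limit.
- **Final pictures:** both views show the four tabs lying flat. In the top view the box moved less than 0.5 mm. The square box appears untouched with its tabs still open, and the robot was clear of everything.
- **Disagreements:** the scene view placed the box about 7 mm away from the top view, by the same amount before and after. Just above the stop on tab a, at 78 mm, the force reading was near zero instead of the 2–4 N expected. The force at the stop and the later pictures still show that tab flat.

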